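Clear the pusher lane and hold its pusher back for refilling

TASK

A customer has left a glue stick in one lane of the spring-pusher tray: take it out and put it in the clear returns bin, then pull that lane's pusher back until the front of its paddle is level with the flag of the lane's fill-mark clip, and keep it there so that a colleague can drop fresh cartons in front of it. Finish while still holding the pusher still at the mark - it springs forward if let go. Leave the cartons and pushers of the other lanes and the goods on the counter as they are.

Things in the scene. Friction and masses are not known exactly. Their poses are not given: they have to be found in the camera images.
- tray: Tray of three side-by-side lanes 80 mm apart, 300 x 252 mm, white floors, clear dividers 2 mm thick (tops 60 mm above the counter) and clear front stops at the customers' end, away from the robot (tops 50 mm above the counter). All lanes look alike but for what stands in them. Origin: on the counter under its middle; x along the lanes towards the front stops, y left, z up. It does not move.
- laneA: The lane in which the glue stick was left: the left, middle or right one of the tray; it holds no cartons. Origin: 6 mm above the counter, mid-width; x along the lane towards the front stop, y left, z up. Inner face of the front stop at x = +125 mm, left divider at y = +40, right divider at y = -40, floor at z = +4.
- pusherA: Grey spring pusher of the lane with the glue stick: upright paddle 66 mm wide, 62 high, 4 thick, with a finger tab on top (10 mm thick along the lane, 30 wide, rising from 62 to 96 mm above the lane floor). Origin: on the paddle's front face at the lane floor, mid-width; axes as the lane's. Slides along lane x, 200 mm back from its foremost place (face 7 mm short of the stop); its spring (3 N there, 4.5 N at the mark) runs it forward if free.
- tabA (a point): Centre of the finger tab on top of that pusher: 5 mm behind the paddle's front face, in mid-width, 15 mm below the tab's top edge, about 91 mm above the counter.
- clipA: Fill-mark clip of that lane: dark steel saddle 14 mm long, 7 wide, astride the lane's LEFT divider (seen from the robot), with a thin upright flag in its middle (4 mm thick along the lane, top 78 mm above the counter) and a tooth pointing right, into its lane. Origin: middle of the flag, 60 mm above the counter; axes as the lane's. At the mark, the paddle's front face is level with the flag. Does not move.
- glue: Glue stick, a round stick 32 mm in diameter and 112 mm tall, white with a grey cap as thick as the barrel (the top 34 mm), about 60 g, standing upright between the paddle of its pusher and the front stop, lightly pinched by the spring. Origin: centre of its underside; z along the stick.
- glue_mid (a point): Middle of the glue stick, 56 mm above its underside, on its axis.
- bin: Returns bin: open clear acrylic box on the counter to the right of the tray, 150 mm (its x) by 130 mm (its y), 70 mm high, walls and floor 4 mm. Origin: centre of its underside, on the counter. It does not move. An eraser and a sharpener lie in its +x part (x over 25 mm); the rest is free.
- pusherB: Grey spring pusher of a second lane: upright paddle 66 mm wide, 62 high, 4 thick, with a finger tab on top (10 mm thick along the lane, 30 wide, rising from 62 to 96 mm above the lane floor). Origin: on the paddle's front face at the lane floor, mid-width; axes as the lane's. It holds three cartons against the front stop. To be left alone.
- pusherC: Grey spring pusher of a third lane: upright paddle 66 mm wide, 62 high, 4 thick, with a finger tab on top (10 mm thick along the lane, 30 wide, rising from 62 to 96 mm above the lane floor). Origin: on the paddle's front face at the lane floor, mid-width; axes as the lane's. It holds two cartons against the front stop. To be left alone.
- carton1: Refill carton, paper box 28 mm (along the lane) x 70 x 62 mm high, stock standing in the lane of three cartons; its top is 72 mm above the counter. Origin: centre of its underside. To be left alone.
- carton2: Refill carton, paper box 28 mm (along the lane) x 70 x 62 mm high, stock standing in the lane of three cartons; its top is 72 mm above the counter. Origin: centre of its underside. To be left alone.
- carton3: Refill carton, paper box 28 mm (along the lane) x 70 x 62 mm high, stock standing in the lane of three cartons; its top is 72 mm above the counter. Origin: centre of its underside. To be left alone.
- carton4: Refill carton, paper box 28 mm (along the lane) x 70 x 62 mm high, stock standing in the lane of two cartons; its top is 72 mm above the counter. Origin: centre of its underside. To be left alone.
- carton5: Refill carton, paper box 28 mm (along the lane) x 70 x 62 mm high, stock standing in the lane of two cartons; its top is 72 mm above the counter. Origin: centre of its underside. To be left alone.
- stapler: Black and steel desk stapler, 140 x 36 mm, about 55 mm high, lying between the tray and the bin or nearer the robot. Origin: centre of its underside. To be left alone.
- notes: Block of white sticky notes, 76 x 76 x 45 mm. Origin: centre of its underside. To be left alone.
- tape: Black tape dispenser, 160 x 60 mm, about 86 mm high. Origin: centre of its underside. To be left alone.
- notebooks: Stack of three notebooks, 148 x 105 mm, 36 mm high, left of the tray. Origin: centre of its underside. To be left alone.
- terminal: Black card terminal with keys, 160 x 78 mm, about 65 mm high, left of the tray. Origin: centre of its underside. To be left alone.
There are look-alikes about, which are no part of the job. There is more than one size of the glue; the one meant has the size given above. Leave any pink look-alike of the bin alone.

How it is judged (in metres and radians):
On the way, in this order (a step that is already met when the one before it is completed fails the run):
1. the glue stick lies or stands in the returns bin, let go and at rest (x of glue_mid in the frame of bin between -0.075 and 0.075 m and y of glue_mid in the frame of bin between -0.065 and 0.065 m and z of glue_mid in the frame of bin below 0.075 m and linear speed of glue below 0.05 m/s and contact force between the fingers and glue below 0.1 N), for 0.2 s.
2. the pusher of the cleared lane is held by the robot at the fill mark (x of pusherA in the frame of clipA between -0.007 and 0.007 m and linear speed of pusherA below 0.01 m/s and contact force between any of the fingers, the arm and pusherA above 1 N), for 0.3 s.
At the end, for the whole second after the job is handed in: The robot holds the cleared lane's pusher (it bears on it with more than 1 N) at rest (under 10 mm/s) with the paddle's front face within 7 mm of the flag of that lane's clip, measured along the lane, and the glue stick is in the returns bin, released and at rest (all of step 1 and all of step 2); the arm keeps its last pose, push and grip.
It fails at once if a carton of the other two lanes is shifted by more than 20 mm (distance of any of carton1, carton2, carton3, carton4, carton5 from where it was at the start of the episode above 0.02 m).
It fails at once if a pusher of the other two lanes is shifted by more than 20 mm (distance of any of pusherB, pusherC from where it was at the start of the episode above 0.02 m).
It fails at once if the stapler, note block, tape dispenser, notebooks or card terminal is shifted by more than 25 mm (distance of any of stapler, notes, tape, notebooks, terminal from where it was at the start of the episode above 0.025 m).
It also fails if it takes over 58 s, if anything falls off the work surface, if the arm or the gripper's body presses on something with over 40 N, if the wrist force passes 120 N, or if a joint passes its speed limit or range.

ROBOT

A 7-joint arm with a two-finger parallel gripper is mounted at the origin on the work surface. World frame = base frame: x ahead of the robot, y to its left, z up, the work surface at z = 0. Lengths are in m, angles in degrees, forces in N, time in s.
With the tool pointing down it reaches from about 0.425 to 0.875 m from the base axis. Payload 4.7 kg.
Tool frame: the origin (TCP) lies between the finger pads; the fingertips stand env.finger_overhang ahead of it and the grasp point (between the pads) lies 5 mm behind it (env.finger_overhang is the distance from the TCP to the fingertips, in m); z points along the fingers, y is the line along which they close (so a half turn about z gives the same grasp; the last joint's range is limited). The gripper opens to 87 mm and grips with 3 to 60 N. Pads are 19 mm wide; open, the fingers measure 117 mm over their backs; the gripper's body (75 mm by 190 mm) begins 51 mm behind the grasp point.
Start: joints at [-68.807, 18.392, -4.016, 83.108, 1.295, 78.541, -3.26], TCP at [0.226, 0.609, 0.237] pointing down, gripper open.
Joint ranges: [-163.93, 163.93], [-17.29, 119.83], [-79.2, 71.16], [3.27, 140.29], [-89.18, 269.18], [5.43, 117.66], [-154.24, 154.24]. Speed limits (degrees/s): [147.25, 147.25, 180, 180, 180, 180, 180].

INTERFACE

Orientations are given as [roll, pitch, yaw] about the fixed x, y, z axes, in that order (R = Rz(yaw) Ry(pitch) Rx(roll)).
In Python, from cell import telemetry, eyes, env, models gives the robot as it stands. The module is installed in compiled form; this text tells all that it offers.
- The arm moves only by the tool drive_tool, never from a script. Its arguments are lists of equal length, an entry for each row: "angular": the turn, a rotation vector about the tool's x, y, z in rad, a list of three; "delta_pos": the shift along the tool's x, y, z in cm, a list of three; "gripper": the finger opening in cm, from 0 to 8.7. A call has 1 to 20 rows; each row shifts and turns the commanded pose from where the row before left it, along the tool's axes as they then stand; what a row does not reach is not made up. A row lasts 1/10 s, in which the tool goes at most 50 mm and 8.59 degrees, less where a joint would pass 70% of its speed; a pose out of reach is approached as far as the arm can. A call with a gripper value outside its range is refused whole. The fingers move at their own pace and stop on an object; "squeeze" is the grip in N (left out, the last holds). Time passes only in rows, so rows that do not move let the fingers close. It gives the time, the measured TCP pose, the force, the opening and the grip force at its end, in the units of the state.
- telemetry.get_obs(): the state, without advancing time (a new reading comes with each control period).
- eyes.read_camera(name): name is "scene" or "top"; returns a dict with "pixels" (480x640x3 uint8, red, green, blue), "mtx" (3x3 intrinsics, pixels), "origin" and "orientation" of the camera in the world. Camera axes: x right, y down, z forward; pixel columns grow to the right and rows downward; lengths in m; the calibration is good to about 2 mm. A picture is of the moment at which its call begins. There is no depth.
- env.sign_off(): hands the job in; it is judged then, once.
Trained networks look in a picture, given as the dict that the camera call returned (one of the last four; its "shot" number tells which), for a name from the list of things; names that differ only in an ending like _2 or _b are one class to them, and where a whole thing is asked for, a point or a joint stands for the part that bears it (a point fixed in the world has none). Each returns a list of dicts, best first, with "p" (0 to 1); they miss things now and then, are a little off and sometimes report something else, mostly with a low value. They report only what shows in the picture. A call takes as long as a camera call. They do not tell look-alikes from the thing itself.
- models.search_frame(picture, target): "centre" ([column, row] in pixels, amid what is visible of it).
- models.cut_out(picture, target): "pixels" (480x640 bool, what is visible of it) and "centre" ([column, row] in pixels, amid what is visible of it).
The state is a dict: "time_s": time; "qpos": joint angles; "joint_velocities": joint speeds; "effort": joint torques, N m; "tool_pos": TCP position; "tool_rot": TCP orientation; "force": force on the tool from outside, world axes, zero at the start; "wrist_torque": the same for the moment, N m; "grip_width": finger opening in m; "grasp_force": force on a finger pad.
Only numpy, scipy, OpenCV 4.12 (cv2) and the standard library are available. Lean on these libraries where they do the work, as an engineer would, in place of code of your own. Each camera call takes 0.05 s, during which the arm holds its last target. There are 200 camera calls.

## Working session

There is one attempt and no reset: what is moved stays moved. The work goes in short steps, Python scripts to look and compute and a tool call to move; the robot and the scene stay as the last step left them, time stands still between calls to the robot, and variables do not carry over. Pictures are saved under pics/ and viewed, at most 10 in all, crops included, and the job is handed in when it is done.

Besides the shell and the picture viewer there is one more tool, called after ">>>" by a JSON object that holds its "op" and its "data", one argument or row to a line. drive_tool: Moves the arm, as the interface text tells. Its arguments: {"type":"object","properties":{"angular":{"type":"array","items":{"type":"array","items":{"type":"number"}}},"delta_pos":{"type":"array","items":{"type":"array","items":{"type":"number"}}},"gripper":{"type":"array","items":{"type":"number"}},"squeeze":{"type":"number"}},"required":["angular","delta_pos","gripper"]}

```bash
mkdir -p pics
cat > h.py <<'E'
import numpy as np, cv2
from scipy.spatial.transform import Rotation as R
from cell import telemetry, eyes, env, models
def cam(n):
    return eyes.read_camera(n)
def Rc(p):
    o=np.array(p["orientation"],float)
    return o if o.shape==(3,3) else (R.from_euler('xyz',o,degrees=True).as_matrix() if o.shape==(3,) else R.from_quat(o).as_matrix())
def at_z(p,uv,z):
    d=Rc(p)@np.linalg.inv(np.array(p["mtx"]))@np.array([uv[0],uv[1],1.])
    o=np.array(p["origin"]); return o+d*(z-o[2])/d[2]
def proj(p,X):
    c=Rc(p).T@(np.array(X)-np.array(p["origin"])); q=np.array(p["mtx"])@c; return q[:2]/q[2]
def save(p,n): cv2.imwrite(f"pics/{n}.png",cv2.cvtColor(p["pixels"],cv2.COLOR_RGB2BGR))
E
cat > a.py <<'E'
from h import *
s=telemetry.get_obs(); print(s["time_s"],s["tool_pos"],s["tool_rot"],s["force"],env.finger_overhang)
for n in("top","scene"):
    p=cam(n); save(p,n+"0"); print(n,p["origin"],p["orientation"],p["mtx"])
    for t in("glue","clipA","pusherA","tabA","bin","tray","carton1","stapler"):
        print(t,[(np.round(d["centre"]).tolist(),round(d["p"],2)) for d in models.search_frame(p,t)[:5]])
E
python3 a.py
```

```text
0.0 [0.22625369 0.6088126  0.23547705] [-1.79894558e+02  4.82174738e-03  1.59619160e+02] [-0.19051642 -0.74655701  0.70768473] 0.014
top [0.4467436  0.00958147 1.34388248] [-174.41113951   -1.41994932  -88.67297963] [[566.98447175   0.         325.61818487]
 [  0.         566.98447175 239.42447928]
 [  0.           0.           1.        ]]
glue [([191.0, 156.0], 0.7), ([196.0, 200.0], 0.63)]
clipA []
pusherA [([205.0, 217.0], 0.73), ([387.0, 172.0], 0.43), ([294.0, 246.0], 0.37)]
tabA [([201.0, 220.0], 0.58), ([266.0, 192.0], 0.48)]
bin [([427.0, 277.0], 0.73), ([236.0, 199.0], 0.2)]
tray [([293.0, 240.0], 0.87), ([235.0, 199.0], 0.25)]
carton1 [([271.0, 220.0], 0.9), ([273.0, 203.0], 0.86), ([236.0, 197.0], 0.83), ([236.0, 206.0], 0.81), ([264.0, 197.0], 0.74)]
stapler [([354.0, 329.0], 0.62)]
scene [1.18957349 0.13349441 1.03296093] [-145.83616501    0.64508508  100.10411639] [[513.59652177   0.         322.07703278]
 [  0.         513.59652177 226.84437043]
 [  0.           0.           1.        ]]
glue [([439.0, 276.0], 0.89), ([447.0, 338.0], 0.87), ([217.0, 203.0], 0.21)]
clipA []
pusherA [([429.0, 278.0], 0.78), ([441.0, 278.0], 0.75)]
tabA []
bin [([221.0, 199.0], 0.86), ([160.0, 153.0], 0.56), ([377.0, 305.0], 0.34)]
tray [([372.0, 302.0], 0.61), ([228.0, 304.0], 0.58), ([428.0, 282.0], 0.17)]
carton1 [([395.0, 272.0], 0.97), ([397.0, 285.0], 0.93), ([360.0, 283.0], 0.64), ([358.0, 271.0], 0.61), ([362.0, 258.0], 0.6)]
stapler [([293.0, 177.0], 0.94), ([217.0, 202.0], 0.28)]
```

Run:
```python
import cv2
a=cv2.imread("pics/top0.png")[120:360,130:470]; cv2.imwrite("pics/top0c.png",cv2.resize(a,(800,565),interpolation=cv2.INTER_CUBIC))
a=cv2.imread("pics/scene0.png")[120:380,120:500]; cv2.imwrite("pics/scene0c.png",cv2.resize(a,(800,547),interpolation=cv2.INTER_CUBIC))
```

```text
(no output)
```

View pics/top0c.png

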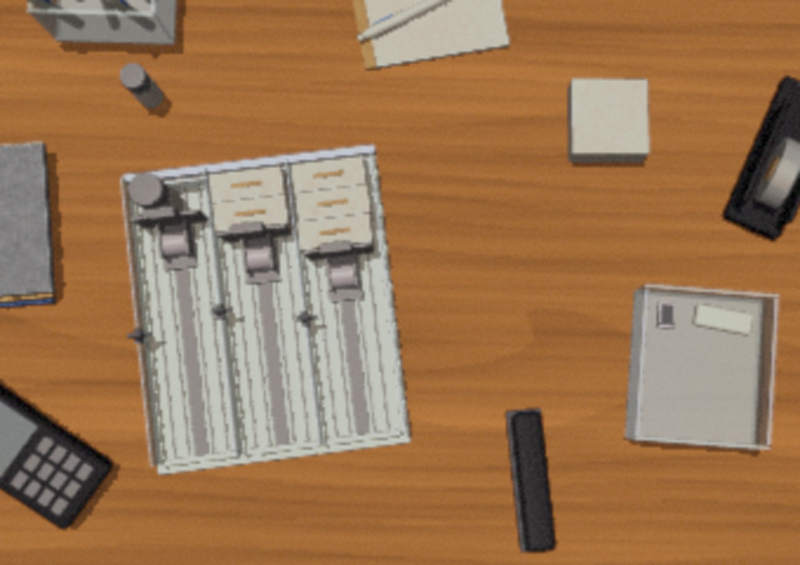

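View pics/scene0c.png

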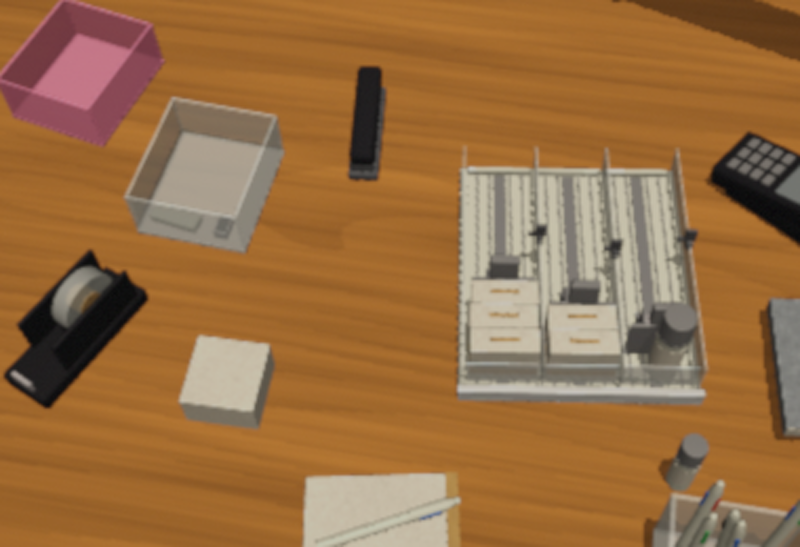

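The top view shows the glue stick in the left lane: cap at crop (148,190), about full-frame (193,201), with its lane's tab behind it. clipA is on the leftmost divider at crop (138,335). The clear bin is at crop (705,365), with the eraser and sharpener at its far side, and a smaller look-alike stick stands outside the tray at crop (135,75).

```bash
cat > b.py <<'E'
from h import *
pt=cam("top"); ps=cam("scene")
T=lambda u,v:(130+u/2.353,120+v/2.353)
S=lambda u,v:(120+u/2.105,120+v/2.105)
def show(n,p,uv,z): print(n,np.round(at_z(p,uv,z)*1000,0))
show("tray RL",pt,T(158,472),.006);show("tray RR",pt,T(409,440),.006)
show("front L",pt,T(123,177),.05);show("front R",pt,T(375,147),.05)
for n,a,b,z in(("glue top",(148,186),(679,318),.122),("clipA",(138,334),(690,234),.078),("clipB",(221,310),(615,242),.078),("clipC",(306,317),(540,229),.078)):
    show(n+" top",pt,T(*a),z);show(n+" scene",ps,S(*b),z)
for i,c in enumerate([(642,288),(772,295),(769,447),(630,440)]): show("bin rim%d"%i,pt,T(*c),.07)
for i,c in enumerate([(175,98),(277,116),(245,248),(128,196)]): show("bin rim s%d"%i,ps,S(*c),.07)
for p,n in((pt,"top"),(ps,"sc")):
    for d in models.cut_out(p,"glue")[:2]:
        print(n,d["p"],d["centre"],np.round(at_z(p,d["centre"],.09)*1000))
for n,p in(("t",pt),("s",ps)):
    for t in("tabA","clipA"):
        for d in models.cut_out(p,t)[:3]: print(n,t,d["p"],d["centre"],np.round(at_z(p,d["centre"],.091)*1000))
E
python3 b.py
```

```text
tray RL [381. 274.   6.]
tray RR [418.  27.   6.]
front L [668. 312.  50.]
front R [704.  67.  50.]
glue top top [648. 272. 122.]
glue top scene [648. 274. 122.]
clipA top [513. 284.  78.]
clipA scene [518. 287.  78.]
clipB top [538. 207.  78.]
clipB scene [541. 210.  78.]
clipC top [533. 127.  78.]
clipC scene [538. 130.  78.]
bin rim0 [ 570. -194.   70.]
bin rim1 [ 566. -320.   70.]
bin rim2 [ 421. -317.   70.]
bin rim3 [ 424. -184.   70.]
bin rim s0 [ 420. -313.   70.]
bin rim s1 [ 427. -188.   70.]
bin rim s2 [ 609. -176.   70.]
bin rim s3 [ 565. -321.   70.]
top 0.79 [191.9, 156.1] [750. 285.  90.]
top 0.61 [193.6, 202.4] [645. 277.  90.]
sc 0.75 [444.5, 338.9] [779. 289.  90.]
sc 0.65 [438.9, 277.2] [645. 272.  90.]
t tabA 0.85 [205.2, 219.6] [607. 249.  91.]
t tabA 0.67 [138.6, 310.2] [405. 385.  91.]
t clipA 0.64 [127.4, 216.2] [610. 421.  91.]
t clipA 0.34 [200.9, 221.4] [603. 259.  91.]
t clipA 0.21 [277.6, 231.4] [585.  88.  91.]
s tabA 0.71 [430.6, 245.7] [571. 250.  91.]
s tabA 0.65 [427.2, 278.2] [652. 248.  91.]
s clipA 0.5 [447.4, 228.7] [521. 284.  91.]
```

Cameras agree to about 2 mm: glue axis (648, 273), clip flag ≈ (516, 286), tray yaw ≈ 8°. First I align the tool and move above the glue.

>>> {"op": "drive_tool", "data": {
  "angular": [
    [0,0,-0.125],
    [0,0,-0.125],
    [0,0,-0.125],
    [0,0,-0.125],
    [0,0,0],
    [0,0,0],
    [0,0,0],
    [0,0,0],
    [0,0,0],
    [0,0,0],
    [0,0,0],
    [0,0,0],
    [0,0,0],
    [0,0,0],
    [0,0,0],
    [0,0,0],
    [0,0,0],
    [0,0,0]
  ],
  "delta_pos": [
    [0,0,0],
    [0,0,0],
    [0,0,0],
    [0,0,0],
    [-3.08,-3.28,0],
    [-3.08,-3.28,0],
    [-3.08,-3.28,0],
    [-3.08,-3.28,0],
    [-3.08,-3.28,0],
    [-3.08,-3.28,0],
    [-3.08,-3.28,0],
    [-3.08,-3.28,0],
    [-3.08,-3.28,0],
    [-3.08,-3.28,0],
    [-3.08,-3.28,0],
    [-3.08,-3.28,0],
    [0,0,0],
    [0,0,0]
  ],
  "gripper": [6.5,6.5,6.5,6.5,6.5,6.5,6.5,6.5,6.5,6.5,6.5,6.5,6.5,6.5,6.5,6.5,6.5,6.5],
  "squeeze": 20
}}

```text
time_s: 3.1
tool_pos: [0.6496, 0.2714, 0.236]
tool_rot: [-180.0, -0.0, -171.9]
force: [-0.5, 0.4, -0.6]
grip_width: 0.0648
grasp_force: 0.0
```

>>> {"op": "drive_tool", "data": {
  "angular": [
    [0,0,0],
    [0,0,0],
    [0,0,0],
    [0,0,0],
    [0,0,0],
    [0,0,0],
    [0,0,0],
    [0,0,0],
    [0,0,0],
    [0,0,0],
    [0,0,0],
    [0,0,0],
    [0,0,0],
    [0,0,0]
  ],
  "delta_pos": [
    [0,0,3.5],
    [0,0,3.5],
    [0,0,3.5],
    [0,0,2],
    [0,0,1.5],
    [0,0,0],
    [0,0,0],
    [0,0,0],
    [0,0,0],
    [0,0,0],
    [0,0,0],
    [0,0,0],
    [0,0,0],
    [0,0,0]
  ],
  "gripper": [6.5,6.5,6.5,6.5,6.5,6.5,2.5,2.5,2.5,2.5,2.5,2.5,2.5,2.5]
}}

```text
time_s: 4.5
tool_pos: [0.6491, 0.2741, 0.0974]
tool_rot: [179.9, 0.1, -171.7]
force: [-0.0, 3.7, 3.6]
grip_width: 0.0313
grasp_force: 19.9
```

>>> {"op": "drive_tool", "data": {
  "angular": [
    [0,0,0],
    [0,0,0],
    [0,0,0],
    [0,0,0],
    [0,0,0],
    [0,0,0.143],
    [0,0,0.143],
    [0,0,0.143],
    [0,0,0.143],
    [0,0,0.143],
    [0,0,0.143],
    [0,0,0.143],
    [0,0,0.143],
    [0,0,0.143],
    [0,0,0.143],
    [0,0,0.143],
    [0,0,0]
  ],
  "delta_pos": [
    [0,0,-1.5],
    [0,0,-3],
    [0,0,-3.5],
    [0,0,-3.5],
    [0,0,-3],
    [0,0,0],
    [0,0,0],
    [0,0,0],
    [0,0,0],
    [0,0,0],
    [0,0,0],
    [0,0,0],
    [0,0,0],
    [0,0,0],
    [0,0,0],
    [0,0,0],
    [0,0,0]
  ],
  "gripper": [2.5,2.5,2.5,2.5,2.5,2.5,2.5,2.5,2.5,2.5,2.5,2.5,2.5,2.5,2.5,2.5,2.5]
}}

```text
time_s: 6.2
tool_pos: [0.6485, 0.2716, 0.2417]
tool_rot: [-179.9, 0.1, 98.1]
force: [-0.5, 0.8, 0.2]
grip_width: 0.0314
grasp_force: 20.0
```

Run:
```python
from h import *
p=cam("scene"); a=p["pixels"][120:380,120:500,::-1]
cv2.imwrite("pics/s1.png",cv2.resize(a,(800,547),interpolation=cv2.INTER_CUBIC))
print(telemetry.get_obs()["qpos"])
```

```text
[-40.54584105  25.72863665  22.46625557  74.67177596  -9.58383622
  81.51489469 -10.4198248 ]
```

View pics/s1.png

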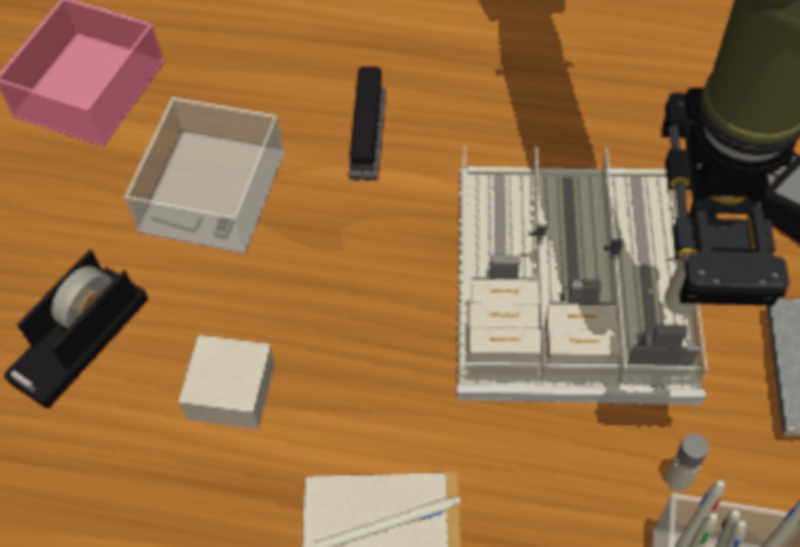

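The glue is in the gripper and pusher A has run forward to the stop, with its tab at crop (667,335). Next I carry the glue to the bin.

>>> {"op": "drive_tool", "data": {
  "angular": [
    [0,0,0],
    [0,0,0],
    [0,0,0],
    [0,0,0],
    [0,0,0],
    [0,0,0],
    [0,0,0],
    [0,0,0],
    [0,0,0],
    [0,0,0],
    [0,0,0],
    [0,0,0],
    [0,0,0],
    [0,0,0],
    [0,0,0],
    [0,0,0]
  ],
  "delta_pos": [
    [-2.5,-1.3,0],
    [-3.8,-2.0,0],
    [-3.8,-2.0,0],
    [-3.8,-2.0,0],
    [-3.8,-2.0,0],
    [-3.8,-2.0,0],
    [-3.8,-2.0,0],
    [-3.8,-2.0,0],
    [-3.8,-2.0,0],
    [-3.8,-2.0,0],
    [-3.8,-2.0,0],
    [-3.8,-2.0,0],
    [-3.8,-2.0,0],
    [-1.3,-0.5,0],
    [0,0,0],
    [0,0,0]
  ],
  "gripper": [2.5,2.5,2.5,2.5,2.5,2.5,2.5,2.5,2.5,2.5,2.5,2.5,2.5,2.5,2.5,2.5]
}}

```text
time_s: 7.85
tool_pos: [0.4634, -0.2519, 0.2416]
tool_rot: [180.0, -0.1, 98.2]
force: [-0.1, 0.5, -1.0]
grip_width: 0.0314
grasp_force: 20.0
```

Run:
```python
from h import *
p=cam("scene"); a=p["pixels"][60:320,100:480,::-1]
cv2.imwrite("pics/s2.png",cv2.resize(a,(800,547),interpolation=cv2.INTER_CUBIC))
```

```text
(no output)
```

View pics/s2.png

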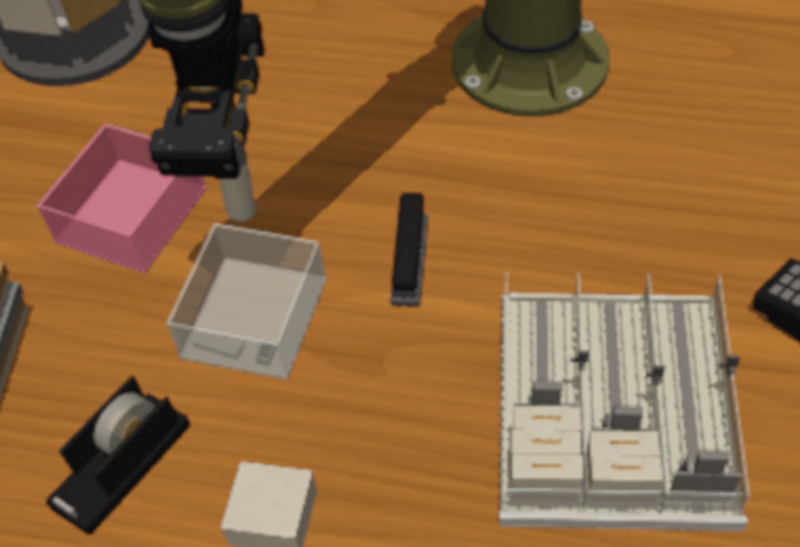

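The stick is held upright over the bin's near part, with its foot at crop (240,215). Pusher A now shows unobstructed, with its tab at crop (712,462) and the clip at (733,362). I lower the stick and release it.

>>> {"op": "drive_tool", "data": {
  "angular": [
    [0,0,0],
    [0,0,0],
    [0,0,0],
    [0,0,0],
    [0,0,0],
    [0,0,0],
    [0,0,0],
    [0,0,0],
    [0,0,0],
    [0,0,0],
    [0,0,0],
    [0,0,0]
  ],
  "delta_pos": [
    [0,0,2.5],
    [0,0,3],
    [0,0,3],
    [0,0,3],
    [0,0,1.5],
    [0,0,1],
    [0,0,0.6],
    [0,0,0],
    [0,0,0],
    [0,0,0],
    [0,0,0],
    [0,0,0]
  ],
  "gripper": [2.5,2.5,2.5,2.5,2.5,2.5,2.5,2.5,2.5,5.5,5.5,5.5]
}}

```text
time_s: 9.1
tool_pos: [0.4637, -0.2528, 0.0961]
tool_rot: [179.9, 0.0, 98.1]
force: [0.3, 0.1, 0.3]
grip_width: 0.0481
grasp_force: 0.0
```

>>> {"op": "drive_tool", "data": {
  "angular": [
    [0,0,0],
    [0,0,0],
    [0,0,0],
    [0,0,0],
    [0,0,0],
    [0,0,0],
    [0,0,0],
    [0,0,0]
  ],
  "delta_pos": [
    [0,0,0],
    [0,0,-1],
    [0,0,-3],
    [0,0,-4],
    [0,0,-4],
    [0,0,-2.5],
    [0,0,0],
    [0,0,0]
  ],
  "gripper": [5.5,5.5,5.5,5.5,5.5,5.5,5.5,5.5]
}}

```text
time_s: 9.9
tool_pos: [0.4634, -0.2528, 0.2412]
tool_rot: [179.9, 0.0, 98.1]
force: [-0.2, 0.1, -1.1]
grip_width: 0.0545
grasp_force: 0.0
```

Run:
```python
from h import *
p=cam("scene"); pt=cam("top"); im=p["pixels"][:,:,::-1]
a=cv2.resize(im[140:215,150:270],(400,250),interpolation=cv2.INTER_CUBIC)
b=cv2.resize(im[180:310,330:480],(400,347),interpolation=cv2.INTER_CUBIC)
c=cv2.resize(pt["pixels"][170:345,160:310,::-1],(400,467),interpolation=cv2.INTER_CUBIC)
L=np.vstack([a,b]); c=cv2.copyMakeBorder(c,0,597-467,0,0,cv2.BORDER_CONSTANT)
cv2.imwrite("pics/s3.png",np.hstack([L,c]))
```

```text
(no output)
```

View pics/s3.png

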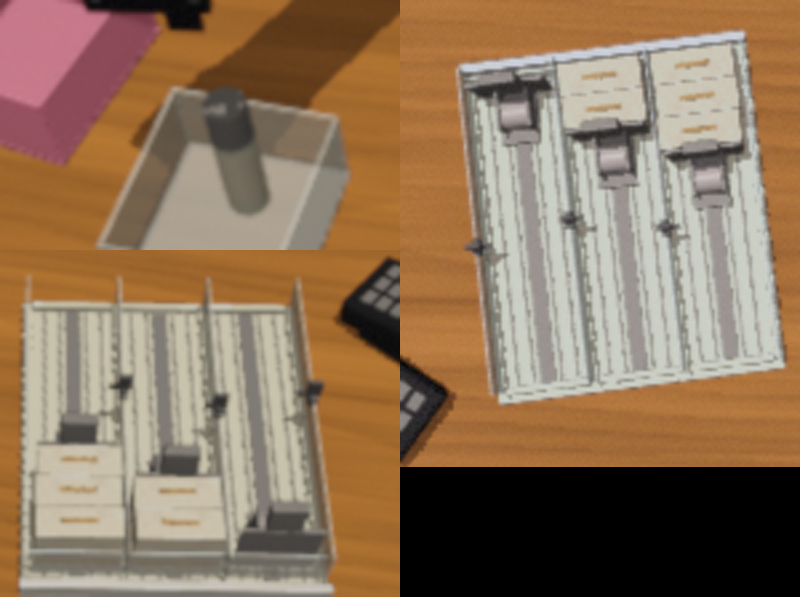

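The glue stick stands in the bin, and the other lanes are unchanged. Now I compute the tab and clip positions from these crops.

Run:
```python
from h import *
pt=cam("top"); ps=cam("scene")
S=lambda u,v:(330+u/2.667,180+(v-250)/2.667)
T=lambda u,v:(160+(u-400)/2.667,170+v/2.667)
th=np.radians(8.2);u=np.array([np.cos(th),np.sin(th)]);v=np.array([-u[1],u[0]])
def show(n,p,uv,z):
    X=at_z(p,uv,z)[:2]*1000; print(n,X.round(),"s,t",(u@X).round(1),(v@X).round(1))
show("paddle top L/R sc",ps,S(240,533),.072);show("",ps,S(325,533),.072)
show("tab top front sc",ps,S(275,515),.106);show("",ps,S(308,516),.106)
show("clip sc",ps,S(315,384),.078);show("clipB sc",ps,S(219,398),.078);show("clipC sc",ps,S(124,380),.078)
show("clip top",pt,T(478,244),.078);show("clipB top",pt,T(571,217),.078);show("clipC top",pt,T(665,225),.078)
show("paddle top L/R top",pt,T(468,84),.072);show("",pt,T(550,80),.072)
show("tab top-view rear face",pt,T(515,90),.106)
show("div left rear",pt,T(487,395),.06);show("div left front",pt,T(460,68),.06)
im=ps["pixels"][:,:,::-1]
a=cv2.resize(im[215:300,405:475],(400,486),interpolation=cv2.INTER_CUBIC)
b=cv2.resize(pt["pixels"][185:270,170:240,::-1],(400,486),interpolation=cv2.INTER_CUBIC)
cv2.imwrite("pics/s4.png",np.hstack([a,b]))
```

```text
paddle top L/R sc [662. 237.] s,t 689.5 139.8
 [651. 302.] s,t 687.7 206.2
tab top front sc [661. 258.] s,t 691.3 161.2
 [658. 283.] s,t 691.4 186.2
clip sc [515. 288.] s,t 551.0 211.4
clipB sc [543. 210.] s,t 567.1 130.5
clipC sc [538. 130.] s,t 551.0 52.1
clip top [514. 283.] s,t 549.4 206.7
clipB top [539. 207.] s,t 562.8 127.8
clipC top [534. 128.] s,t 546.9 50.7
paddle top L/R top [650. 299.] s,t 685.8 203.2
 [655. 230.] s,t 681.2 134.3
tab top-view rear face [640. 253.] s,t 669.9 158.6
div left rear [389. 274.] s,t 424.1 215.2
div left front [665. 309.] s,t 702.6 211.1
```

View pics/s4.png

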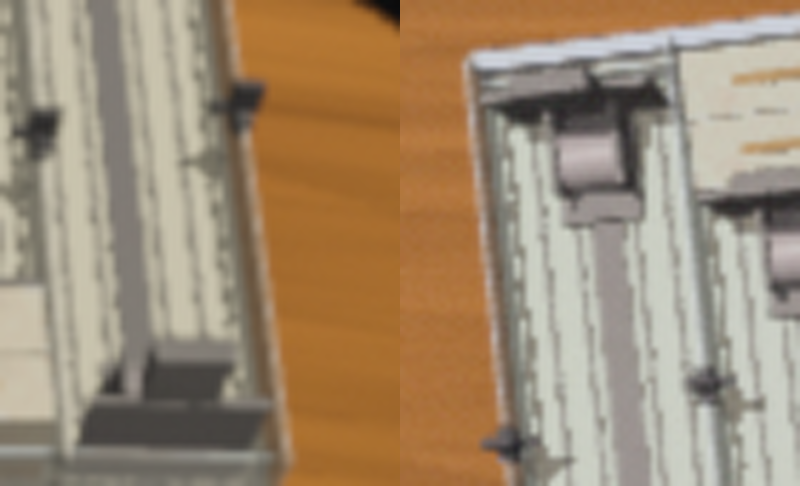

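Tab: centre ≈ (653, 267), foremost face at s ≈ 689, clip at s ≈ 550, so the pull is about 139 mm. I move above the tab.

>>> {"op": "drive_tool", "data": {
  "angular": [
    [0,0,0],
    [0,0,0],
    [0,0,0],
    [0,0,0],
    [0,0,0],
    [0,0,0],
    [0,0,0],
    [0,0,0],
    [0,0,0],
    [0,0,0],
    [0,0,0],
    [0,0,0],
    [0,0,0],
    [0,0,0],
    [0,0,0]
  ],
  "delta_pos": [
    [3.75,2.0,0],
    [3.75,2.0,0],
    [3.75,2.0,0],
    [3.75,2.0,0],
    [3.75,2.0,0],
    [3.75,2.0,0],
    [3.75,2.0,0],
    [3.75,2.0,0],
    [3.75,2.0,0],
    [3.75,2.0,0],
    [3.75,2.0,0],
    [3.75,2.0,0],
    [3.75,2.0,0],
    [0,0,0],
    [0,0,0]
  ],
  "gripper": [5,5,5,5,5,5,5,5,5,5,5,5,5,5,5]
}}

```text
time_s: 11.6
tool_pos: [0.651, 0.2678, 0.2381]
tool_rot: [-179.8, 0.1, 98.3]
force: [1.4, -0.5, -0.4]
grip_width: 0.0503
grasp_force: 0.0
```

>>> {"op": "drive_tool", "data": {
  "angular": [
    [0,0,0],
    [0,0,0],
    [0,0,0],
    [0,0,0],
    [0,0,0],
    [0,0,0],
    [0,0,0],
    [0,0,0],
    [0,0,0]
  ],
  "delta_pos": [
    [0,0,2.5],
    [0,0,3],
    [0,0,3],
    [0,0,2],
    [0,0,2],
    [0,0,1.5],
    [0,0,0.8],
    [0,0,0],
    [0,0,0]
  ],
  "gripper": [5,5,5,5,5,5,5,5,5]
}}

```text
time_s: 12.5
tool_pos: [0.6523, 0.2666, 0.0935]
tool_rot: [179.9, -0.0, 98.1]
force: [-0.2, 0.5, -0.4]
grip_width: 0.05
grasp_force: 0.0
```

>>> {"op": "drive_tool", "data": {
  "angular": [
    [0,0,0],
    [0,0,0],
    [0,0,0],
    [0,0,0],
    [0,0,0],
    [0,0,0],
    [0,0,0],
    [0,0,0],
    [0,0,0],
    [0,0,0]
  ],
  "delta_pos": [
    [0,0,0],
    [0,0,0],
    [0,0,0],
    [0,0,0],
    [0,0,0],
    [0,0,0],
    [0,0,0],
    [0,0,0],
    [0,0,0],
    [0,0,0]
  ],
  "gripper": [0.5,0.5,0.5,0.5,0.5,0.5,0.5,0.5,0.5,0.5],
  "squeeze": 25
}}

```text
time_s: 13.5
tool_pos: [0.6512, 0.2667, 0.0926]
tool_rot: [-179.9, 0.0, 98.1]
force: [-3.7, -1.0, 2.7]
grip_width: 0.0096
grasp_force: 25.0
```

The tab is gripped (9.6 mm opening). I pull back 138 mm along the lane.

>>> {"op": "drive_tool", "data": {
  "angular": [
    [0,0,0],
    [0,0,0],
    [0,0,0],
    [0,0,0],
    [0,0,0],
    [0,0,0],
    [0,0,0],
    [0,0,0],
    [0,0,0],
    [0,0,0],
    [0,0,0],
    [0,0,0],
    [0,0,0],
    [0,0,0]
  ],
  "delta_pos": [
    [0,-0.6,0],
    [0,-1.2,0],
    [0,-1.5,0],
    [0,-1.5,0],
    [0,-1.5,0],
    [0,-1.5,0],
    [0,-1.5,0],
    [0,-1.5,0],
    [0,-1.5,0],
    [0,-1,0],
    [0,-0.5,0],
    [0,0,0],
    [0,0,0],
    [0,0,0]
  ],
  "gripper": [0.5,0.5,0.5,0.5,0.5,0.5,0.5,0.5,0.5,0.5,0.5,0.5,0.5,0.5]
}}

```text
time_s: 14.9
tool_pos: [0.5162, 0.2464, 0.0926]
tool_rot: [179.9, 0.1, 98.1]
force: [4.5, -3.1, -3.6]
grip_width: 0.0091
grasp_force: 25.0
```

Run:
```python
from h import *
s=telemetry.get_obs(); X=s["tool_pos"]; th=np.radians(8.2); print(X, 1000*(X[0]*np.cos(th)+X[1]*np.sin(th)))
pt=cam("top"); ps=cam("scene")
a=cv2.resize(ps["pixels"][200:300,400:470,::-1],(400,571),interpolation=cv2.INTER_CUBIC)
b=cv2.resize(pt["pixels"][200:300,170:240,::-1],(400,571),interpolation=cv2.INTER_CUBIC)
cv2.imwrite("pics/s5.png",np.hstack([a,b]))
```

```text
[0.51619236 0.24639321 0.09257647] 546.0577245430612
```

View pics/s5.png

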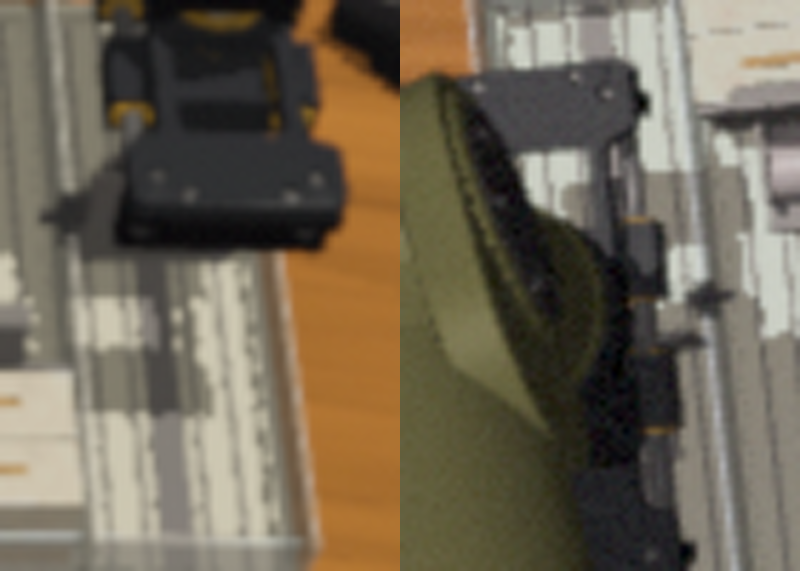

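The gripper hides the paddle, so I refine the clip position from the saved unobstructed pictures. For reference the TCP is at s = 546.1, which puts the paddle face at about 551.

Run:
```python
from h import *
pt=cam("top"); ps=cam("scene"); th=np.radians(8.2);u=np.array([np.cos(th),np.sin(th)])
for n,p,(r0,r1,c0,c1) in(("top0",pt,(252,272,180,200)),("scene0",ps,(220,245,438,458))):
    g=cv2.imread(f"pics/{n}.png",0)[r0:r1,c0:c1]
    print(n,r0,c0); print(g[::1,::1] if n=="scene0" else g)
    m=(g<70); r,c=np.nonzero(m); uv=(c.mean()+c0,r.mean()+r0)
    for z in(.06,.078): print(uv,len(r),r.min()+r0,r.max()+r0,z,(at_z(p,uv,z)*1000).round(1),(u@at_z(p,uv,z)[:2]*1000).round(1))
```

```text
top0 252 180
[[114 117 118 115 112 115 122 150 108  85 108 122 163 143 185 193 192 154
  160 189]
 [112 114 115 116 115 116 125 160 112  88 108 123 164 143 186 195 191 155
  164 189]
 [113 115 112 114 113 114 122 152 111  90 108 120 150 139 179 193 192 156
  147 186]
 [117 114 113 113 112 113 120 148 123  95 105 115 149 128 142 187 194 179
  149 185]
 [116 117 114 115 113 113 121 141 124  93 104 119 146 130 134 186 194 190
  158 187]
 [117 114 118 118 119 116 122 142 135 102 101 115 135 140 132 186 195 192
  161 187]
 [117 120 117 116 117 115 121 137 130  97  96 113 137 177 148 186 194 190
  161 186]
 [121 119 117 117 116 117 117 114 102  87  87 111 131 179 154 186 195 192
  161 184]
 [119 121 118 117 116 115 104  97  93  72  72 104 121 171 145 185 194 192
  167 152]
 [119 122 118 114 115 105 104  95  90  75  60  89 100 107 119 183 193 194
  170 143]
 [118 116 116 115 103  94  90  87  84  64  43  65  89  93 110 179 192 193
  173 149]
 [114 114 113 113  96  83  73  60  52  45  40  79  94 111 113 141 187 192
  176 147]
 [117 119 118 115 116 114 107  82  64  50  50  97 107 105 112 133 1
[... 2390 characters left out ...]
117 117
  117 117]
 [188 187 167 142 144 116 102  85  89 130 146 122 116 116 116 117 117 117
  118 118]
 [187 187 166 133 130 114 103  88  92 126 142 124 116 116 117 117 117 117
  117 116]
 [183 174 142 117 111 105 102  90  90 115 133 123 114 114 115 115 115 116
  116 116]
 [153 143 118 109 107  98  97  90  88 110 131 126 112 110 111 112 112 112
  114 114]
 [129 125 114 110 108 101 101  92  88 109 132 129 110 108 108 108 110 110
  111 110]
 [167 155 126 114 110 106 106  96  88 104 132 134 112 108 109 108 108 109
  109 109]]
(np.float64(446.625), np.float64(232.625)) 32 230 237 0.06 [509.6 287.7  60. ] 545.4
(np.float64(446.625), np.float64(232.625)) 32 230 237 0.078 [522.2 284.9  78. ] 557.5
```

The clip averages s ≈ 549 over the two cameras, so I ease back 1.5 mm and let it settle.

>>> {"op": "drive_tool", "data": {
  "angular": [
    [0,0,0],
    [0,0,0],
    [0,0,0],
    [0,0,0],
    [0,0,0],
    [0,0,0],
    [0,0,0],
    [0,0,0]
  ],
  "delta_pos": [
    [0,-0.15,0],
    [0,0,0],
    [0,0,0],
    [0,0,0],
    [0,0,0],
    [0,0,0],
    [0,0,0],
    [0,0,0]
  ],
  "gripper": [0.5,0.5,0.5,0.5,0.5,0.5,0.5,0.5]
}}

```text
time_s: 15.9
tool_pos: [0.5149, 0.2462, 0.0925]
tool_rot: [179.9, 0.1, 98.1]
force: [4.4, -2.0, -3.5]
grip_width: 0.0097
grasp_force: 25.0
```

Run:
```python
from h import *
s=telemetry.get_obs(); X=s["tool_pos"]; th=np.radians(8.2); print(s["time_s"],1000*(X[0]*np.cos(th)+X[1]*np.sin(th)),s["force"],s["grip_width"],s["grasp_force"])
print(env.sign_off())
```

```text
15.9 544.7171768154141 [ 4.4432636  -1.98316237 -3.5388993 ] 0.009704982280458909 24.999445877037942
the job is handed in; nothing more can be done
None
```

I put the glue stick in the clear returns bin and handed the job in with the robot holding the left lane's pusher at its fill mark. The paddle face is within about 1–2 mm of the flag by my measurements; the gripper hid the paddle, so I couldn't confirm that by camera, and sign-off gave no verdict.

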